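# Stand the toppled torch rest back up at the soldering board

## Robot

A 7-joint arm with a two-finger parallel gripper is mounted at the origin on the work surface. World frame = base frame: x ahead of the robot, y to its left, z up, the work surface at z = 0. Lengths are in m, angles in rad, forces in N, time in s.
With the tool pointing down it reaches from about 0.425 to 0.925 m from the base axis. Payload 6.8 kg.
Tool frame: the origin (TCP) lies on the centre line of the jaws, within the pads' length; the fingertips stand 19 mm ahead of it and the grasp point (between the pads) is the TCP (tcp_to_tips is the distance from the TCP to the fingertips, in m); x points along the fingers, y is the direction in which the jaws open and shut, and the axes are right-handed (so a half turn about x gives the same grasp; the last joint's range is limited). The gripper opens to 85 mm and grips with 20 to 120 N. Pads are 22 mm wide; open, the fingers measure 114 mm over their backs; the gripper's body (76 mm by 85 mm) begins 54 mm behind the grasp point. The pads swing forward as they close: fully open they stand 13 mm farther back than shut.
Start: joints at [1.217, 0.477, 0.022, 1.555, -0.011, 1.109, -0.083], TCP at [0.164, -0.655, 0.25] pointing down, gripper open.
Joint ranges: [-2.96, 2.96], [-0.34, 2.1], [-1.41, 1.46], [0.24, 2.44], [-1.37, 4.51], [0.17, 1.92], [-2.96, 2.96]. Speed limits (rad/s): [2.39, 2.39, 3.14, 3.14, 3.14, 3.14, 3.14].

## Interface

Orientations are given as a unit quaternion [w, x, y, z].
In Python, from station import get_obs, read_camera, hand_in, spot_in, cut_out, tcp_to_tips gives the robot as it stands.
- The arm moves only by the shell command python3 -m jog 'ROWS' [FORCE]. ROWS is JSON, a list of rows, each an object of numbers: "gripper": the closure, from 0 (fully open) to 1 (shut); "dx", "dy", "dz": the shift along the world's x, y, z in m; "rx", "ry", "rz": the turn, a rotation vector about the world's x, y, z in degrees. In form: [{"gripper": .., "dx": .., "dy": .., "dz": .., "rx": .., "ry": .., "rz": ..}, ...]. A call has 1 to 10 rows; each row is the pose to reach, as a shift and turn from the pose commanded when the call began; what a row does not reach only later rows make up. A row lasts 1/10 s, in which the tool goes at most 50 mm and 8.59 degrees, less where a joint would pass 70% of its speed; a pose out of reach is approached as far as the arm can. A call with a gripper value outside its range is refused whole. The fingers move at their own pace and stop on an object; FORCE is the grip in N (left out, the last holds). Time passes only in rows, so rows that repeat a pose let the fingers close. It gives the time, the measured TCP pose, the force and the opening at its end, in the units of the state.
- get_obs(): the state, without advancing time (a new reading comes with each control period).
- read_camera(name): name is "scene" or "top"; returns a dict with "pixels" (420x560x3 uint8, blue, green, red), "range_z" (420x560 float32, m along the optical axis (not along the pixel's ray), 0 where there is no reading), "camera_matrix" (3x3 intrinsics, pixels), "cam_to_world" (4x4, takes a point from camera to world coordinates). Camera axes: x right, y down, z forward; pixel columns grow to the right and rows downward; lengths in m; the calibration is good to about 2 mm. A picture is of the moment at which its call begins.
- hand_in(): hands the job in, once; it reports no verdict.
Trained networks look in the newest picture that a camera, given by its name, has taken for a name from the list of things; names that differ only in an ending like _2 or _b are one class to them, and where a whole thing is asked for, a point or a joint stands for the part that bears it (a point fixed in the world has none). Each returns a list of dicts, best first, with "conf" (0 to 1); they miss things now and then, are a little off and sometimes report something else, mostly with a low value. They report only what shows in the picture. A call takes as long as a camera call. They do not tell look-alikes from the thing itself.
- spot_in(camera, label): "box" ([centre column, centre row, width, height] in pixels, round what is visible of it).
- cut_out(camera, label): "mask" (420x560 bool, what is visible of it) and "box" ([centre column, centre row, width, height] in pixels, round what is visible of it).
The state is a dict: "t": time; "q": joint angles; "joint_vel": joint speeds; "joint_torque": joint torques, N m; "eef_pos": TCP position; "tool_rot": TCP orientation; "contact_force": force on the tool from outside, world axes, zero at the start; "torque": the same for the moment, N m; "gripper_width": opening from 0.0 (shut) to 1.0 (fully open).
Only numpy, scipy, OpenCV 4.12 (cv2) and the standard library are available. Lean on these libraries where they do the work, as an engineer would, in place of code of your own. Each camera call takes 0.05 s, during which the arm holds its last target. There are 200 camera calls.

## Task

The torch rest has fallen on its side on the goldsmith's bench. Push it over so that it stands upright on its foot again, and push it along the bench so that it ends up standing with its foot against the edge of the white soldering board that faces the robot. Only push it: do not lift or carry it off the bench, and leave the other things where they are.

Things in the scene. Friction and masses are not known exactly. Their poses are not given: they have to be found in the camera images.
- torch_rest: Dark metal torch rest, 0.55 to 0.85 kg: octagonal foot 84 mm across flats, 16 mm thick; post; U fork. Origin: centre of the foot's underside (height 0 standing); z runs up the post to the fork; y is the fork's spread. It starts lying on foot rim and fork tips: fork roughly to the robot, underside to the board, z 27 deg below level, origin 45 mm up, rim up to 82 mm.
- rest_fork (a point): Midway between the two fork tips, on the post's axis, 94.5 mm from the foot's underside. The post is 10 mm thick (collar at its root 20 mm thick, 8 mm high); the fork is of 7 mm bar, 37 mm wide over all. As the rest is tipped up, the fork swings up and over in a circle of about 105 mm radius about the foot's lower rim.
- soldering_board: White ceramic soldering board, a flat slab fixed to the bench: 150 mm (its x) by 260 mm (its y) by 25 mm high. Origin: centre of its underside, on the bench. Its x axis points away from the robot; the long edge facing the robot lies at x = -75 mm in its frame.
- board_edge (a point): Middle of the soldering board's upper long edge facing the robot (25 mm above the bench); axes as the board's.
- charcoal_block: Bystander: black soldering block 55 x 100 x 30 mm lying loose on the board. Origin: centre of its underside.
- flux_jar: Bystander: amber glass jar with steel cap, 52 mm across, 65 mm high, standing on the bench. Origin: centre of its underside.
- crucible_dish: Bystander: white ceramic dish 72 mm across, 32 mm high, standing on the bench. Origin: centre of its underside.
- bench_block: Bystander: steel bench block 60 x 60 x 20 mm lying on the bench. Origin: centre of its underside.
- rest_foot_top (a point): Root of the post: centre of the foot's upper face, 16 mm from the underside; axes as the rest's. Most weight is in the foot: pushed towards the board on the upper part of this face, beside the post, it turns about the foot's lower rim and after about 45 deg falls onto its foot by itself.
Not all that is in view belongs to the job. Of the things that look like the torch_rest, the smallest one is meant.

How it is judged:
By the outcome, as a careful person would: the job done as asked, in the order asked, and still so for the second after the job is handed in, with the robot touching nothing.
It also fails if it takes over 51 s, if anything falls off the work surface, if the arm or the gripper's body presses on something with over 40 N, if the wrist force passes 120 N, or if a joint passes its speed limit or range.

## Working session

There is one attempt and no reset: what is moved stays moved. The work goes in short steps, Python scripts to look and compute and a shell command to move; the robot and the scene stay as the last step left them, time stands still between calls to the robot, and variables do not carry over. Pictures are saved under pics/ and viewed, about 8 in all and at most 12, crops included, and the job is handed in when it is done.

```bash
mkdir -p pics; cat > h.py <<'E'
import numpy as np, cv2
from station import *
def world(c,m):
    r,k=np.nonzero(m&(c["range_z"]>0)); z=c["range_z"][r,k]; K=c["camera_matrix"]
    p=np.stack([(k-K[0,2])/K[0,0]*z,(r-K[1,2])/K[1,1]*z,z,np.ones_like(z)])
    return (c["cam_to_world"]@p)[:3].T
E
python3 - <<'E'
from h import *
np.set_printoptions(precision=3,suppress=True)
o=get_obs();print(o["t"],o["eef_pos"],o["tool_rot"],o["contact_force"],tcp_to_tips)
ims=[]
for n in("scene","top"):
    c=read_camera(n);np.savez(f"{n}.npz",**c)
    cv2.imwrite(f"pics/{n}1.png",c["pixels"])
    for l in("torch_rest","soldering_board","charcoal_block","flux_jar","crucible_dish","bench_block"):
        for d in cut_out(n,l):
            if d["conf"]<.3: continue
            w=world(c,d["mask"]); print(n,l,round(d["conf"],2),np.round(d["box"]),len(w), np.percentile(w,[3,50,97],axis=0).round(3).tolist() if len(w) else '')
E
```

```text
0.0 [ 0.164 -0.654  0.249] [-0.086 -0.702 -0.087  0.702] [ 0.641  0.868 -0.477] 0.019
scene torch_rest 0.8 [221. 142.  70.  66.] 1236 [[0.303, -0.275, 0.007], [0.347, -0.212, 0.063], [0.404, -0.156, 0.116]]
scene torch_rest 0.58 [233. 208.  46.  47.] 1643 [[0.502, -0.143, 0.009], [0.53, -0.105, 0.046], [0.551, -0.068, 0.08]]
scene torch_rest 0.58 [320. 200.  76.  74.] 1464 [[0.404, -0.016, 0.004], [0.457, 0.028, 0.065], [0.504, 0.106, 0.116]]
scene soldering_board 0.96 [179. 305. 178. 125.] 9690 [[0.671, -0.208, 0.008], [0.751, -0.086, 0.025], [0.817, 0.042, 0.028]]
scene charcoal_block 0.71 [187. 307.  74.  60.] 2489 [[0.74, -0.102, 0.028], [0.775, -0.049, 0.055], [0.798, -0.005, 0.058]]
scene flux_jar 0.76 [314. 290.  36.  49.] 1236 [[0.624, 0.092, 0.007], [0.655, 0.116, 0.051], [0.665, 0.136, 0.067]]
scene crucible_dish 0.73 [106. 231.  33.  28.] 867 [[0.641, -0.329, 0.005], [0.664, -0.307, 0.022], [0.703, -0.265, 0.034]]
scene crucible_dish 0.65 [314. 291.  30.  49.] 1160 [[0.626, 0.093, 0.008], [0.656, 0.116, 0.051], [0.665, 0.136, 0.067]]
scene bench_block 0.66 [130. 186.  33. 
[... 813 characters left out ...]
ock 0.72 [305. 116.  48.  32.] 1319 [[0.736, -0.102, 0.03], [0.761, -0.056, 0.053], [0.794, -0.011, 0.057]]
top charcoal_block 0.68 [221. 167.  30.  29.] 629 [[0.616, 0.088, 0.002], [0.634, 0.109, 0.062], [0.661, 0.133, 0.067]]
top flux_jar 0.83 [221. 166.  23.  28.] 567 [[0.616, 0.089, 0.013], [0.633, 0.108, 0.062], [0.66, 0.129, 0.067]]
top crucible_dish 0.97 [416. 164.  33.  32.] 798 [[0.645, -0.329, 0.002], [0.679, -0.303, 0.015], [0.703, -0.269, 0.032]]
top bench_block 0.85 [434. 233.  39.  34.] 806 [[0.498, -0.371, 0.01], [0.528, -0.34, 0.019], [0.558, -0.31, 0.022]]
top bench_block 0.55 [416. 164.  33.  39.] 903 [[0.643, -0.331, -0.002], [0.679, -0.303, 0.015], [0.706, -0.268, 0.033]]
```

```bash
python3 - <<'E'
from h import *
np.set_printoptions(precision=4,suppress=True)
a=cv2.imread("pics/scene1.png")[100:400,50:450];b=cv2.imread("pics/top1.png")[60:380,190:470]
cv2.imwrite("pics/both.png",np.hstack([cv2.resize(a,(440,330)),cv2.resize(b,(350,400))[:330]]))
P=[]
for n in("scene","top"):
    c=dict(np.load(n+".npz")); w=world(c,np.ones((420,560),bool)); P.append(w)
P=np.vstack(P)
m=(P[:,2]>.006)&(P[:,0]>.41)&(P[:,0]<.58)&(P[:,1]>-.17)&(P[:,1]<-.045)
Q=P[m]
for z0 in np.arange(.005,.09,.01):
    q=Q[(Q[:,2]>=z0)&(Q[:,2]<z0+.01)]
    if len(q): print(round(z0,3),len(q),np.percentile(q,[2,98],axis=0)[:,:2].tolist())
# board edge: points with z in .018.. .03 near front edge
B=P[(P[:,2]>.021)&(P[:,2]<.03)&(P[:,0]>.6)&(P[:,0]<.9)&(P[:,1]>-.25)&(P[:,1]<.08)]
r=cv2.minAreaRect(B[:,:2].astype(np.float32)*1000);print(r,cv2.boxPoints(r))
xs=[]
for y in np.arange(-.2,.04,.02):
    q=B[abs(B[:,1]-y)<.01]; xs.append((y,np.percentile(q[:,0],1.5)))
print(np.array(xs))
E
```

```text
0.005 201 [[0.4539046316639165, -0.1422584942301547], [0.5556329316901618, -0.07956462451193497]]
0.015 275 [[0.473813508701135, -0.13345432817552466], [0.5538055844323735, -0.07231812735296528]]
0.025 348 [[0.4938405937459179, -0.14033096607288834], [0.5507688263538572, -0.06507190489129172]]
0.035 313 [[0.5146653437428576, -0.1430170855583876], [0.546871567698487, -0.06605784466200815]]
0.045 345 [[0.5030118116978969, -0.1459105697461147], [0.5426120584027379, -0.06727491802159306]]
0.055 378 [[0.5008807284874456, -0.1470572172183546], [0.5366735312329065, -0.06816474598559481]]
0.065 369 [[0.4990570119726246, -0.13883425818601297], [0.5305183869108409, -0.0768469618709215]]
0.075 291 [[0.5001024749020788, -0.13025142460126213], [0.5224597751645954, -0.088215859333416]]
((739.83154296875, -87.50863647460938), (153.85157775878906, 261.2657470703125), 2.3545594215393066) [[ 657.6039   39.8536]
 [ 668.3375 -221.1916]
 [ 822.0592 -214.8708]
 [ 811.3256   46.1743]]
[[-0.2     0.6728]
 [-0.18    0.672 ]
 [-0.16    0.6716]
 [-0.14    0.6703]
 [-0.12    0.6691]
 [-0.1     0.6678]
 [-0.08    0.6669]
 [-0.06    0.6662]
 [-0.04    0.6654]
 [-0.02    0.6641]
 [-0.      0.6642]
 [ 0.02    0.664 ]]
```

View pics/both.png

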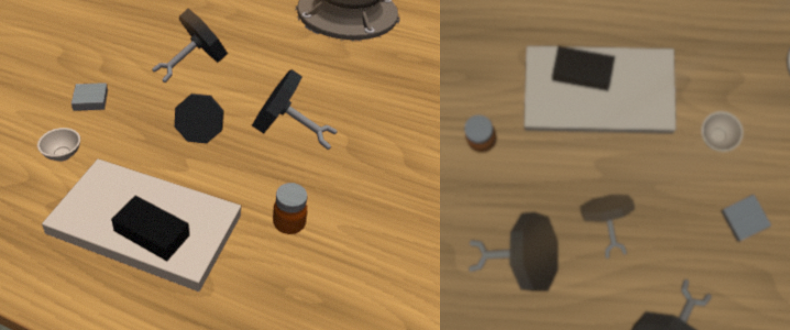

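```bash
python3 - <<'E'
from h import *
from scipy.spatial.transform import Rotation as R
np.set_printoptions(precision=4,suppress=True)
o=get_obs();q=o["tool_rot"];print(R.from_quat([*q[1:],q[0]]).as_matrix())
P=np.vstack([world(dict(np.load(n+".npz")),np.ones((420,560),bool)) for n in("scene","top")])
c=dict(np.load("scene.npz"));S=world(c,np.ones((420,560),bool))
Q=S[(S[:,2]>.015)&(S[:,2]<.08)&(S[:,0]>.505)&(S[:,0]<.57)&(S[:,1]>-.17)&(S[:,1]<-.045)]
best=0;rng=np.random.default_rng(0)
for _ in range(500):
    a,b,d=Q[rng.choice(len(Q),3,False)];n=np.cross(b-a,d-a);n/=np.linalg.norm(n)+1e-12
    i=abs((Q-a)@n)<.0015
    if i.sum()>best:best=i.sum();I=i
q=Q[I];m=q.mean(0);n=np.linalg.svd(q-m)[2][2];n*=np.sign(n[0])
e=np.cross([0,0,1],n);e/=np.linalg.norm(e);f=np.cross(n,e)
u=(q-m)@e;v=(q-m)@f
org=m+e*(np.percentile(u,1)+np.percentile(u,99))/2;org+=f*(.045-org[2])/f[2]
print(best,len(Q),"n",n,"yaw",np.degrees(np.arctan2(n[1],n[0])),"pitch",np.degrees(np.arcsin(n[2])),"ext",np.ptp(u),np.ptp(v),"org",org)
z=-n;print("fork",org+z*.0945,"top",org+z*.016)
for s in(.02,.037):
  print("upper pt",org+z*.016+f*s,"lower rim",org-f*.042)
F=P[(P[:,2]>.005)&(P[:,0]>.44)&(P[:,0]<.485)&(P[:,1]>-.17)&(P[:,1]<-.07)];print("forkpts",F.mean(0),np.ptp(F,axis=0))
E
```

```text
[[ 0.      0.2433 -0.9699]
 [-0.     -0.9699 -0.2433]
 [-1.      0.     -0.    ]]
812 1420 n [0.8519 0.2705 0.4484] yaw 17.617540991813442 pitch 26.63886261555555 ext 0.08336793766258588 0.07275799415629261 org [ 0.5316 -0.1051  0.045 ]
fork [ 0.451  -0.1307  0.0026] top [ 0.5179 -0.1095  0.0378]
upper pt [ 0.5094 -0.1122  0.0557] lower rim [ 0.5495 -0.0994  0.0075]
upper pt [ 0.5021 -0.1145  0.0709] lower rim [ 0.5495 -0.0994  0.0075]
forkpts [ 0.4684 -0.124   0.0125] [0.0342 0.0582 0.0202]
```

```bash
python3 -m jog '[{"gripper":0.35,"dx":0.155,"dy":-0.0,"dz":0},{"gripper":0.35,"dx":0.155,"dy":0.1,"dz":0},{"gripper":0.35,"dx":0.2,"dy":0.25,"dz":0},{"gripper":0.35,"dx":0.307,"dy":0.53,"dz":0,"rz":3.5},{"gripper":0.35,"dx":0.307,"dy":0.53,"dz":0,"rz":3.5},{"gripper":0.35,"dx":0.307,"dy":0.53,"dz":0,"rz":3.5},{"gripper":0.35,"dx":0.307,"dy":0.53,"dz":0,"rz":3.5},{"gripper":0.35,"dx":0.307,"dy":0.53,"dz":0,"rz":3.5},{"gripper":0.35,"dx":0.307,"dy":0.53,"dz":0,"rz":3.5},{"gripper":0.35,"dx":0.307,"dy":0.53,"dz":0,"rz":3.5}]'
```

```text
$[0]: bad value
```

```bash
python3 -m jog '[{"gripper":0.35,"dx":0.307,"dy":0.53,"dz":0,"rx":0,"ry":0,"rz":3.5},{"gripper":0.35,"dx":0.307,"dy":0.53,"dz":0,"rx":0,"ry":0,"rz":3.5},{"gripper":0.35,"dx":0.307,"dy":0.53,"dz":0,"rx":0,"ry":0,"rz":3.5},{"gripper":0.35,"dx":0.307,"dy":0.53,"dz":0,"rx":0,"ry":0,"rz":3.5},{"gripper":0.35,"dx":0.307,"dy":0.53,"dz":0,"rx":0,"ry":0,"rz":3.5},{"gripper":0.35,"dx":0.307,"dy":0.53,"dz":0,"rx":0,"ry":0,"rz":3.5},{"gripper":0.35,"dx":0.307,"dy":0.53,"dz":0,"rx":0,"ry":0,"rz":3.5},{"gripper":0.35,"dx":0.307,"dy":0.53,"dz":0,"rx":0,"ry":0,"rz":3.5},{"gripper":0.35,"dx":0.307,"dy":0.53,"dz":0,"rx":0,"ry":0,"rz":3.5},{"gripper":0.35,"dx":0.307,"dy":0.53,"dz":0,"rx":0,"ry":0,"rz":3.5}]'
```

```text
t: 1.7
eef_pos: [0.4156, -0.2203, 0.2508]
tool_rot: [0.108, 0.699, 0.108, -0.699]
contact_force: [0.5, -0.5, 0.3]
gripper_width: 0.647
```

```bash
python3 -m jog '[{"gripper":0.35,"dx":0.028,"dy":0.049,"dz":0,"rx":0,"ry":0,"rz":0},{"gripper":0.35,"dx":0.055,"dy":0.097,"dz":0,"rx":0,"ry":0,"rz":0},{"gripper":0.35,"dx":0.055,"dy":0.097,"dz":0,"rx":0,"ry":0,"rz":0},{"gripper":0.35,"dx":0.055,"dy":0.097,"dz":-0.05,"rx":0,"ry":0,"rz":0},{"gripper":0.35,"dx":0.055,"dy":0.097,"dz":-0.1,"rx":0,"ry":0,"rz":0},{"gripper":0.35,"dx":0.055,"dy":0.097,"dz":-0.14,"rx":0,"ry":0,"rz":0},{"gripper":0.35,"dx":0.055,"dy":0.097,"dz":-0.176,"rx":0,"ry":0,"rz":0},{"gripper":0.35,"dx":0.055,"dy":0.097,"dz":-0.176,"rx":0,"ry":0,"rz":0},{"gripper":0.35,"dx":0.055,"dy":0.097,"dz":-0.176,"rx":0,"ry":0,"rz":0}]'
python3 - <<'E'
from h import *
o=get_obs();print(o["t"],o["eef_pos"],o["contact_force"])
c=read_camera("scene");cv2.imwrite("pics/s2.png",cv2.resize(c["pixels"][100:350,130:430],(720,600)))
E
```

```text
t: 2.6
eef_pos: [0.4699, -0.1253, 0.0747]
tool_rot: [-0.108, -0.699, -0.108, 0.699]
contact_force: [1.1, -0.1, 1.8]
gripper_width: 0.649
2.6 [ 0.46988791 -0.12534767  0.07471317] [ 1.07406954 -0.10205662  1.7617933 ]
```

View pics/s2.png

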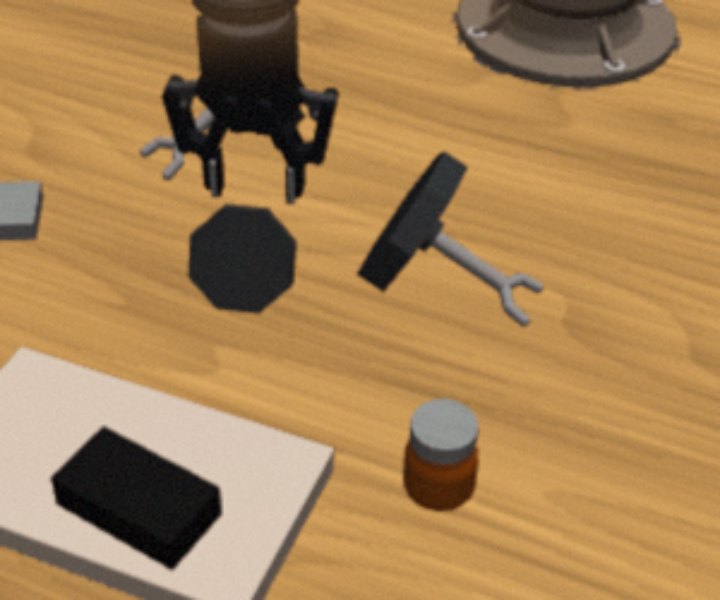

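```bash
python3 -m jog '[{"gripper":0.35,"dx":0.010,"dy":0.003,"dz":0,"rx":0,"ry":0,"rz":0},{"gripper":0.35,"dx":0.018,"dy":0.006,"dz":0,"rx":0,"ry":0,"rz":0},{"gripper":0.35,"dx":0.023,"dy":0.007,"dz":0,"rx":0,"ry":0,"rz":0},{"gripper":0.35,"dx":0.028,"dy":0.009,"dz":0,"rx":0,"ry":0,"rz":0},{"gripper":0.35,"dx":0.033,"dy":0.010,"dz":0,"rx":0,"ry":0,"rz":0},{"gripper":0.35,"dx":0.038,"dy":0.012,"dz":0,"rx":0,"ry":0,"rz":0},{"gripper":0.35,"dx":0.043,"dy":0.014,"dz":0,"rx":0,"ry":0,"rz":0},{"gripper":0.35,"dx":0.048,"dy":0.015,"dz":0,"rx":0,"ry":0,"rz":0}]'
python3 - <<'E'
from h import *
c=read_camera("scene");cv2.imwrite("pics/s3.png",cv2.resize(c["pixels"][100:350,130:430],(720,600)))
E
```

```text
t: 3.45
eef_pos: [0.5185, -0.1096, 0.0743]
tool_rot: [0.108, 0.699, 0.108, -0.699]
contact_force: [-0.7, 0.8, 0.1]
gripper_width: 0.65
```

View pics/s3.png

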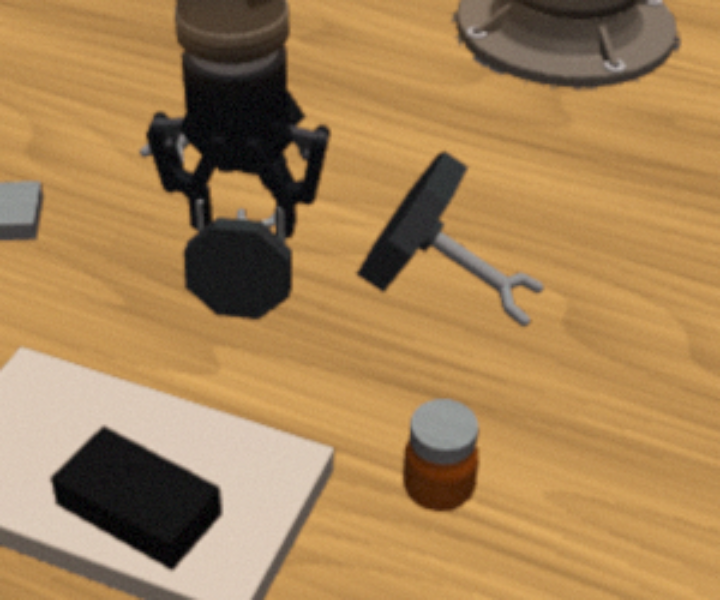

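```bash
python3 -m jog '[{"gripper":0.35,"dx":0.005,"dy":0.0015,"dz":0,"rx":0,"ry":0,"rz":0},{"gripper":0.35,"dx":0.010,"dy":0.003,"dz":0,"rx":0,"ry":0,"rz":0},{"gripper":0.35,"dx":0.015,"dy":0.005,"dz":0,"rx":0,"ry":0,"rz":0},{"gripper":0.35,"dx":0.02,"dy":0.0065,"dz":0,"rx":0,"ry":0,"rz":0},{"gripper":0.35,"dx":0.025,"dy":0.008,"dz":0,"rx":0,"ry":0,"rz":0},{"gripper":0.35,"dx":0.03,"dy":0.0095,"dz":0,"rx":0,"ry":0,"rz":0},{"gripper":0.35,"dx":0.03,"dy":0.0095,"dz":0,"rx":0,"ry":0,"rz":0},{"gripper":0.35,"dx":0.03,"dy":0.0095,"dz":0,"rx":0,"ry":0,"rz":0}]'
python3 - <<'E'
from h import *
c=read_camera("scene");cv2.imwrite("pics/s4.png",cv2.resize(c["pixels"][100:350,130:430],(720,600)))
E
```

```text
t: 4.3
eef_pos: [0.5479, -0.1005, 0.0742]
tool_rot: [-0.108, -0.699, -0.108, 0.699]
contact_force: [0.1, 0.3, 0.6]
gripper_width: 0.645
```

View pics/s4.png

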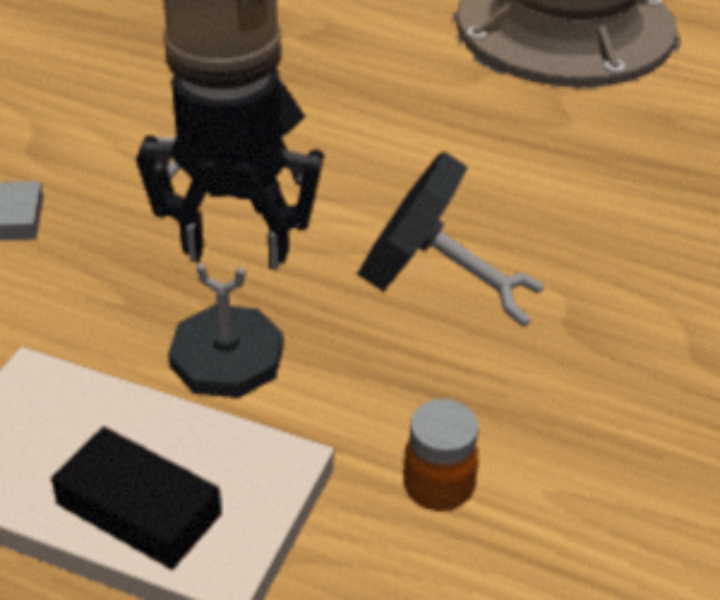

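```bash
python3 -m jog '[{"gripper":0.35,"dx":-0.03,"dy":-0.009,"dz":0,"rx":0,"ry":0,"rz":0},{"gripper":0.35,"dx":-0.055,"dy":-0.011,"dz":0,"rx":0,"ry":-8,"rz":-5},{"gripper":0.35,"dx":-0.055,"dy":-0.011,"dz":0,"rx":0,"ry":-14,"rz":-10},{"gripper":0.35,"dx":-0.055,"dy":-0.011,"dz":0,"rx":0,"ry":-20,"rz":-15},{"gripper":0.35,"dx":-0.055,"dy":-0.011,"dz":0,"rx":0,"ry":-20,"rz":-15}]'
python3 - <<'E'
from h import *
from scipy.spatial.transform import Rotation as R
np.set_printoptions(precision=4,suppress=True)
o=get_obs();q=o["tool_rot"];print(o["eef_pos"],R.from_quat([*q[1:],q[0]]).as_matrix())
A=[]
for n in("scene","top"):
    c=read_camera(n);w=world(c,np.ones((420,560),bool));A.append(w)
    F=w[(w[:,2]>.013)&(w[:,2]<.019)&(w[:,0]>.53)&(w[:,0]<.655)&(w[:,1]>-.17)&(w[:,1]<-.02)]
    r=cv2.minAreaRect(F[:,:2].astype(np.float32)*1000);print(n,len(F),r)
    h=cv2.convexHull(F[:,:2].astype(np.float32)*1000)[:,0];h=cv2.approxPolyDP(h[:,None],5,True)[:,0];print(h)
    T=w[(w[:,2]>.08)&(w[:,2]<.11)&(w[:,0]>.57)&(w[:,0]<.63)&(w[:,1]>-.14)&(w[:,1]<-.04)];print("fork",len(T),T.mean(0))
E
```

```text
t: 4.85
eef_pos: [0.4912, -0.1172, 0.0737]
tool_rot: [0.048, 0.805, 0.002, -0.592]
contact_force: [0.4, -1.1, 1.1]
gripper_width: 0.655
[ 0.4912 -0.1172  0.0737] [[ 0.2991  0.0598 -0.9523]
 [-0.0542 -0.9954 -0.0795]
 [-0.9527  0.0754 -0.2945]]
scene 1082 ((593.514892578125, -85.35157012939453), (87.22752380371094, 84.23438262939453), 17.193466186523438)
[[ 638.3554  -89.3421]
 [ 628.3063  -55.8144]
 [ 600.3333  -39.946 ]
 [ 562.5184  -53.061 ]
 [ 547.6285  -82.2111]
 [ 559.3859 -112.6843]
 [ 586.8973 -129.865 ]
 [ 624.042  -118.8163]]
fork 71 [ 0.5949 -0.0841  0.0876]
top 872 ((594.1708374023438, -85.90245819091797), (84.1479721069336, 83.77503967285156), 18.025531768798828)
[[ 638.1141  -89.5644]
 [ 628.9562  -57.8117]
 [ 599.4318  -42.4036]
 [ 567.3339  -50.586 ]
 [ 550.0951  -81.1031]
 [ 558.5227 -112.3228]
 [ 590.3098 -130.1678]
 [ 621.8122 -120.0448]]
fork 36 [ 0.5945 -0.0866  0.0878]
```

```bash
python3 - <<'E'
from scipy.spatial.transform import Rotation as R
import numpy as np
C=R.from_quat([0.805,0.002,-0.592,0.048])
t=np.radians(17.4);g=np.radians(2.4)
x=np.array([np.sin(t)*np.cos(g),np.sin(t)*np.sin(g),-np.cos(t)]);y=np.array([np.sin(g),-np.cos(g),0])
D=R.from_matrix(np.stack([x,y,np.cross(x,y)],1));print(np.degrees((D*C.inv()).as_rotvec()))
E
```

```text
[ 4.29694983  0.02824669 -1.04208975]
```

```bash
python3 -m jog '[{"gripper":1,"dx":0,"dy":0.028,"dz":0,"rx":4.3,"ry":0,"rz":-1},{"gripper":1,"dx":0,"dy":0.028,"dz":0,"rx":4.3,"ry":0,"rz":-1},{"gripper":1,"dx":0,"dy":0.028,"dz":0,"rx":4.3,"ry":0,"rz":-1},{"gripper":1,"dx":0,"dy":0.028,"dz":0,"rx":4.3,"ry":0,"rz":-1},{"gripper":1,"dx":0,"dy":0.028,"dz":0,"rx":4.3,"ry":0,"rz":-1},{"gripper":1,"dx":0,"dy":0.028,"dz":-0.02,"rx":4.3,"ry":0,"rz":-1},{"gripper":1,"dx":0,"dy":0.028,"dz":-0.04,"rx":4.3,"ry":0,"rz":-1},{"gripper":1,"dx":0,"dy":0.028,"dz":-0.048,"rx":4.3,"ry":0,"rz":-1},{"gripper":1,"dx":0,"dy":0.028,"dz":-0.048,"rx":4.3,"ry":0,"rz":-1}]'
python3 - <<'E'
from h import *
c=read_camera("scene");cv2.imwrite("pics/s5.png",cv2.resize(c["pixels"][150:320,130:330],(700,595)))
E
```

```text
t: 5.85
eef_pos: [0.4917, -0.0893, 0.0243]
tool_rot: [0.013, 0.805, 0.018, -0.593]
contact_force: [-0.2, 0.3, 1.1]
gripper_width: -0.003
```

View pics/s5.png

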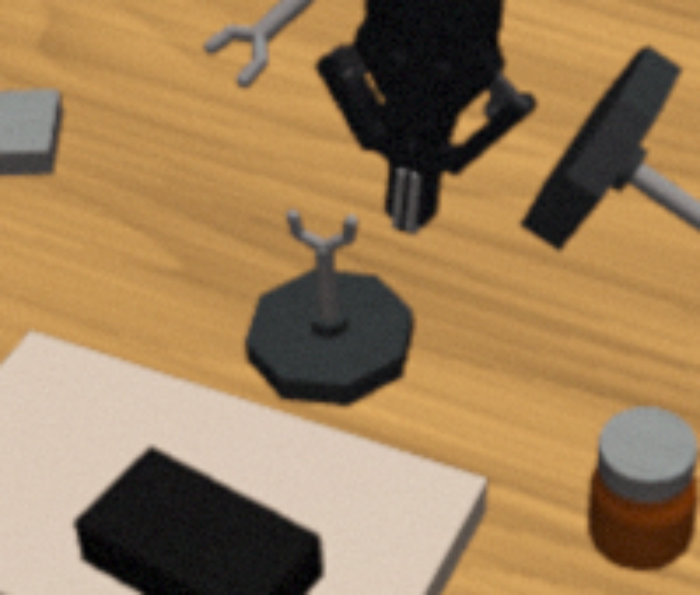

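```bash
python3 -m jog '[{"gripper":1,"dx":0.02,"dy":0.001,"dz":0,"rx":0,"ry":0,"rz":0},{"gripper":1,"dx":0.036,"dy":0.0015,"dz":0,"rx":0,"ry":0,"rz":0},{"gripper":1,"dx":0.04,"dy":0.002,"dz":0,"rx":0,"ry":0,"rz":0},{"gripper":1,"dx":0.044,"dy":0.002,"dz":0,"rx":0,"ry":0,"rz":0},{"gripper":1,"dx":0.048,"dy":0.002,"dz":0,"rx":0,"ry":0,"rz":0},{"gripper":1,"dx":0.052,"dy":0.002,"dz":0,"rx":0,"ry":0,"rz":0},{"gripper":1,"dx":0.056,"dy":0.0025,"dz":0,"rx":0,"ry":0,"rz":0},{"gripper":1,"dx":0.06,"dy":0.0025,"dz":0,"rx":0,"ry":0,"rz":0},{"gripper":1,"dx":0.064,"dy":0.003,"dz":0,"rx":0,"ry":0,"rz":0}]'
cat > m.py <<'E'
from h import *
np.set_printoptions(precision=4,suppress=True)
o=get_obs();print(o["t"],o["eef_pos"],o["contact_force"])
for n in("scene","top"):
    c=read_camera(n);w=world(c,np.ones((420,560),bool))
    F=w[(w[:,2]>.013)&(w[:,2]<.019)&(w[:,0]>.53)&(w[:,0]<.662)&(w[:,1]>-.17)&(w[:,1]<-.02)]
    r=cv2.minAreaRect(F[:,:2].astype(np.float32)*1000);print(n,len(F),r)
    h=cv2.convexHull(F[:,:2].astype(np.float32)*1000)[:,0];h=cv2.approxPolyDP(h[:,None],5,True)[:,0];print(h.round().tolist())
    cv2.imwrite(f"pics/m_{n}_{o['t']:.2f}.png",cv2.resize(c["pixels"][150:320,130:330] if n=="scene" else c["pixels"][90:260,230:430],(700,595)))
E
python3 m.py
```

```text
t: 6.8
eef_pos: [0.5537, -0.0864, 0.0248]
tool_rot: [0.014, 0.804, 0.017, -0.594]
contact_force: [-6.1, 1.2, 5.1]
gripper_width: -0.001
6.8 [ 0.5537 -0.0864  0.0248] [-6.1293  1.1727  5.1094]
scene 1141 ((606.0465087890625, -87.65057373046875), (99.7102279663086, 84.771240234375), 16.97327995300293)
[[659.0, -90.0], [648.0, -57.0], [620.0, -40.0], [586.0, -49.0], [549.0, -73.0], [577.0, -116.0], [601.0, -130.0], [640.0, -122.0]]
top 660 ((621.9932250976562, -83.76174926757812), (68.44007873535156, 86.35894775390625), 24.028121948242188)
[[643.0, -122.0], [658.0, -93.0], [648.0, -59.0], [622.0, -43.0], [585.0, -54.0], [577.0, -67.0], [605.0, -129.0]]
```

```bash
python3 -m jog '[{"gripper":1,"dx":0.003,"dy":0,"dz":0,"rx":0,"ry":0,"rz":0},{"gripper":1,"dx":0.006,"dy":0,"dz":0,"rx":0,"ry":0,"rz":0},{"gripper":1,"dx":0.008,"dy":0,"dz":0,"rx":0,"ry":0,"rz":0},{"gripper":1,"dx":0.01,"dy":0.0005,"dz":0,"rx":0,"ry":0,"rz":0},{"gripper":1,"dx":0.01,"dy":0.0005,"dz":0,"rx":0,"ry":0,"rz":0}]';python3 m.py
```

```text
t: 7.4
eef_pos: [0.5633, -0.0859, 0.0244]
tool_rot: [0.013, 0.804, 0.017, -0.594]
contact_force: [-11.5, -0.5, 6.9]
gripper_width: 0.002
7.4 [ 0.5633 -0.0859  0.0244] [-11.5382  -0.4538   6.8724]
scene 1096 ((613.1546630859375, -88.65715026855469), (99.19938659667969, 84.097412109375), 13.985074043273926)
[[659.0, -106.0], [656.0, -59.0], [628.0, -42.0], [599.0, -49.0], [558.0, -72.0], [569.0, -96.0], [611.0, -131.0], [648.0, -123.0]]
top 628 ((628.7942504882812, -85.6209716796875), (70.03948211669922, 83.77278900146484), 14.2582426071167)
[[650.0, -124.0], [661.0, -103.0], [658.0, -61.0], [629.0, -43.0], [595.0, -51.0], [587.0, -64.0], [615.0, -131.0]]
```

```bash
sed -i 's/<.662/<.672/' m.py; python3 -m jog '[{"gripper":1,"dx":0.002,"dy":0,"dz":0,"rx":0,"ry":0,"rz":0},{"gripper":1,"dx":0.004,"dy":0,"dz":0,"rx":0,"ry":0,"rz":0},{"gripper":1,"dx":0.004,"dy":0,"dz":0,"rx":0,"ry":0,"rz":0}]';python3 m.py
```

```text
t: 7.8
eef_pos: [0.5638, -0.0859, 0.0233]
tool_rot: [0.014, 0.802, 0.017, -0.596]
contact_force: [-21.7, 1.3, 13.2]
gripper_width: 0.002
7.8 [ 0.5638 -0.0859  0.0233] [-21.7498   1.2812  13.1884]
scene 1098 ((618.6210327148438, -88.71173095703125), (93.64147186279297, 88.98030853271484), 28.50583839416504)
[[660.0, -99.0], [657.0, -60.0], [627.0, -42.0], [558.0, -72.0], [570.0, -98.0], [613.0, -132.0], [647.0, -124.0]]
top 679 ((649.5142211914062, -101.55621337890625), (87.25422668457031, 138.27548217773438), 21.619590759277344)
[[664.0, -21.0], [593.0, -53.0], [588.0, -64.0], [614.0, -131.0], [670.0, -168.0], [672.0, -60.0]]
```

```bash
ls pics
```

```text
both.png
m_scene_6.80.png
m_scene_7.40.png
m_scene_7.80.png
m_top_6.80.png
m_top_7.40.png
m_top_7.80.png
s2.png
s3.png
s4.png
s5.png
scene1.png
top1.png
```

```bash
python3 -m jog '[{"gripper":1,"dx":-0.018,"dy":0,"dz":0.001,"rx":0,"ry":0,"rz":0},{"gripper":1,"dx":-0.018,"dy":0.026,"dz":0.001,"rx":0,"ry":0,"rz":0},{"gripper":1,"dx":-0.008,"dy":0.026,"dz":0.001,"rx":0,"ry":0,"rz":0},{"gripper":1,"dx":-0.004,"dy":0.026,"dz":0.001,"rx":0,"ry":0,"rz":0},{"gripper":1,"dx":-0.001,"dy":0.026,"dz":0.001,"rx":0,"ry":0,"rz":0},{"gripper":1,"dx":0.002,"dy":0.026,"dz":0.001,"rx":0,"ry":0,"rz":0},{"gripper":1,"dx":0.004,"dy":0.026,"dz":0.001,"rx":0,"ry":0,"rz":0},{"gripper":1,"dx":0.004,"dy":0.026,"dz":0.001,"rx":0,"ry":0,"rz":0}]';python3 m.py
```

```text
t: 8.7
eef_pos: [0.5722, -0.06, 0.0256]
tool_rot: [0.013, 0.804, 0.017, -0.594]
contact_force: [-7.5, 0.3, 4.5]
gripper_width: -0.002
8.7 [ 0.5722 -0.06    0.0256] [-7.474   0.2582  4.4662]
scene 1102 ((615.36474609375, -87.03616333007812), (89.20155334472656, 88.75668334960938), 4.5542311668396)
[[650.0, -119.0], [659.0, -81.0], [653.0, -56.0], [628.0, -41.0], [567.0, -46.0], [578.0, -96.0], [593.0, -120.0], [617.0, -131.0]]
top 513 ((636.8002319335938, -95.76692199707031), (66.14307403564453, 148.25254821777344), 0.42425650358200073)
[[669.0, -170.0], [664.0, -21.0], [607.0, -48.0], [604.0, -123.0]]
```

```bash
f=$(ls -t pics/m_scene* | head -1); g=$(ls -t pics/m_top*|head -1); python3 -c "
import cv2,sys,numpy as np
cv2.imwrite('pics/c1.png',np.hstack([cv2.resize(cv2.imread(p),(400,340)) for p in sys.argv[1:]]))" $f $g
```

```text
(no output)
```

View pics/c1.png

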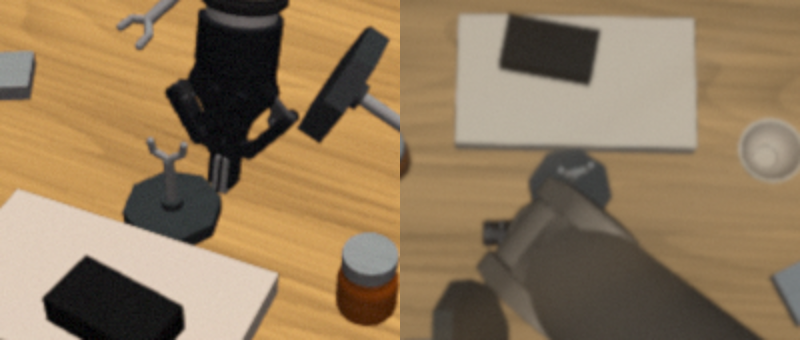

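```bash
cat > f.py <<'E'
from h import *
np.set_printoptions(precision=4,suppress=True)
o=get_obs();print(o["t"],o["eef_pos"],o["contact_force"])
for n in("scene","top"):
    c=read_camera(n);w=world(c,np.ones((420,560),bool));g=c["pixels"].reshape(-1,3).mean(1)[(c["range_z"]>0).ravel()]
    F=w[(w[:,2]>.010)&(w[:,2]<.02)&(w[:,0]>.56)&(w[:,0]<.68)&(abs(w[:,1]+.087)<.06)&(g<85)][:,:2]
    R=[]
    for a in np.arange(0,45,1):
        t=np.radians(a+np.array([0,45,90,135]));D=np.stack([np.cos(t),np.sin(t)])
        p=F@D;lo,hi=np.percentile(p,[.7,99.3],axis=0);s=np.sum(hi-lo);ctr=np.linalg.lstsq(D.T,(lo+hi)/2,rcond=None)[0];R.append((s,a,ctr,hi-lo))
    R.sort(key=lambda r:r[0]);print(n,len(F),*R[0][1:],"alts",[r[1] for r in R[:4]],"front x",np.percentile(F[:,0],99))
    cv2.imwrite(f"pics/m_{n}_{o['t']:.2f}.png",cv2.resize(c["pixels"][180:300,150:290] if n=="scene" else c["pixels"][90:210,260:400],(396,340)))
cv2.imwrite("pics/c_%.2f.png"%o["t"],np.hstack([cv2.imread(f"pics/m_{n}_{o['t']:.2f}.png") for n in("scene","top")]))
E
python3 -m jog '[{"gripper":1,"dx":-0.03,"dy":0,"dz":0,"rx":0,"ry":0,"rz":0},{"gripper":1,"dx":-0.06,"dy":0,"dz":0,"rx":0,"ry":0,"rz":0},{"gripper":1,"dx":-0.08,"dy":0,"dz":0.02,"rx":0,"ry":0,"rz":0},{"gripper":1,"dx":-0.08,"dy":0,"dz":0.02,"rx":0,"ry":0,"rz":0}]';python3 f.py;ls -t pics|head -1
```

```text
t: 9.2
eef_pos: [0.4921, -0.0605, 0.0472]
tool_rot: [0.013, 0.805, 0.017, -0.593]
contact_force: [0.1, -0.9, 0.0]
gripper_width: -0.0
9.2 [ 0.4921 -0.0605  0.0472] [ 0.1235 -0.8717  0.0404]
scene 1102 8 [ 0.6214 -0.0861] [0.077  0.0816 0.0824 0.082 ] alts [np.int64(8), np.int64(7), np.int64(9), np.int64(13)] front x 0.6575369966714524
top 1063 17 [ 0.6211 -0.0872] [0.0819 0.08   0.0808 0.0815] alts [np.int64(17), np.int64(18), np.int64(3), np.int64(13)] front x 0.6625756995030005
c_9.20.png
```

View pics/c_9.20.png

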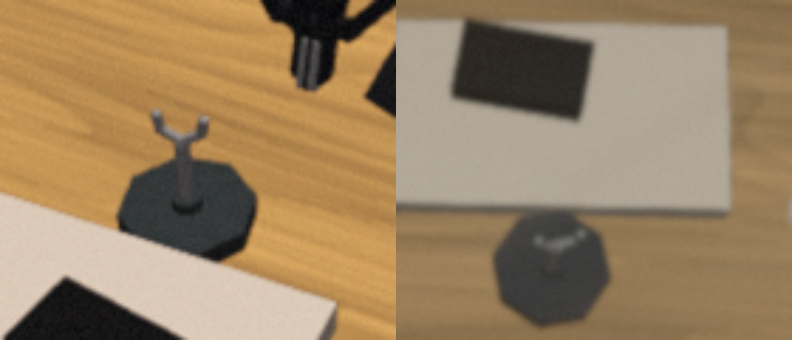

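```bash
python3 -m jog '[{"gripper":1,"dx":0.02,"dy":-0.024,"dz":-0.0225,"rx":0,"ry":0,"rz":0},{"gripper":1,"dx":0.045,"dy":-0.024,"dz":-0.0225,"rx":0,"ry":0,"rz":0},{"gripper":1,"dx":0.062,"dy":-0.023,"dz":-0.0225,"rx":0,"ry":0,"rz":0},{"gripper":1,"dx":0.067,"dy":-0.023,"dz":-0.0225,"rx":0,"ry":0,"rz":0},{"gripper":1,"dx":0.071,"dy":-0.023,"dz":-0.0225,"rx":0,"ry":0,"rz":0},{"gripper":1,"dx":0.074,"dy":-0.023,"dz":-0.0225,"rx":0,"ry":0,"rz":0},{"gripper":1,"dx":0.077,"dy":-0.023,"dz":-0.0225,"rx":0,"ry":0,"rz":0},{"gripper":1,"dx":0.079,"dy":-0.023,"dz":-0.0225,"rx":0,"ry":0,"rz":0},{"gripper":1,"dx":0.079,"dy":-0.023,"dz":-0.0225,"rx":0,"ry":0,"rz":0}]'
```

```text
t: 10.2
eef_pos: [0.564, -0.0832, 0.0205]
tool_rot: [0.014, 0.801, 0.016, -0.598]
contact_force: [-27.2, 1.6, 18.9]
gripper_width: 0.002
```

```bash
python3 -m jog '[{"gripper":1,"dx":-0.03,"dy":0,"dz":0,"rx":0,"ry":0,"rz":0},{"gripper":1,"dx":-0.06,"dy":0,"dz":0.01,"rx":0,"ry":0,"rz":0},{"gripper":1,"dx":-0.1,"dy":0,"dz":0.04,"rx":0,"ry":0,"rz":0},{"gripper":1,"dx":-0.1,"dy":0,"dz":0.05,"rx":0,"ry":0,"rz":0},{"gripper":1,"dx":-0.1,"dy":0,"dz":0.05,"rx":0,"ry":0,"rz":0}]';python3 f.py; ls -t pics|head -1; python3 - <<'E'
import cv2,glob
E
mv $(ls -t pics/c_*|head -1) pics/v9.png
```

```text
t: 10.7
eef_pos: [0.4735, -0.0831, 0.0752]
tool_rot: [0.013, 0.806, 0.017, -0.591]
contact_force: [1.3, 0.8, -0.3]
gripper_width: 0.004
10.7 [ 0.4735 -0.0831  0.0752] [ 1.343   0.7871 -0.2819]
scene 1113 13 [ 0.6215 -0.0859] [0.0776 0.0818 0.0823 0.0811] alts [np.int64(13), np.int64(12), np.int64(14), np.int64(11)] front x 0.6572661952743408
top 1070 14 [ 0.6212 -0.0871] [0.0819 0.0799 0.0811 0.0814] alts [np.int64(14), np.int64(15), np.int64(16), np.int64(13)] front x 0.6622962117427278
c_10.70.png
```

View pics/v9.png

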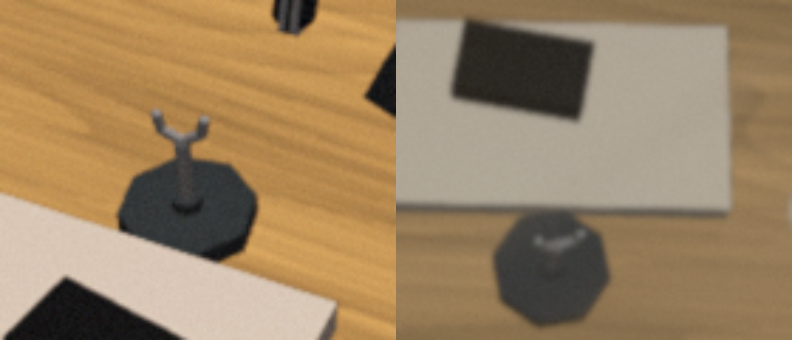

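```bash
cat > y.py <<'E'
from h import *
from scipy.optimize import least_squares
def run():
  for n in("scene","top"):
    c=read_camera(n);K=c["camera_matrix"];T=c["cam_to_world"]
    g=cv2.cvtColor(c["pixels"],cv2.COLOR_BGR2GRAY).astype(np.float32)
    def proj(p):
        q=np.linalg.inv(T)@np.c_[p,np.ones(len(p))].T;return (K@q[:3]/q[2])[:2].T
    # rectify plane z=.016 at 0.5 mm
    s=.0005;xs=np.arange(.55,.69,s);ys=np.arange(-.16,-.01,s);X,Y=np.meshgrid(xs,ys,indexing="ij")
    uv=proj(np.c_[X.ravel(),Y.ravel(),np.full(X.size,.016)]).reshape(*X.shape,2).astype(np.float32)
    G=cv2.remap(g,uv[...,0],uv[...,1],cv2.INTER_CUBIC);cv2.imwrite(f"pics/rect_{n}.png",G)
    th=np.radians(np.arange(60,301,3) if n=="top" else np.arange(75,286,3))
    def edge(cx,cy):
        r=np.arange(.034,.052,.0005);out=[]
        for t in th:
            x=(cx+r*np.cos(t)-.55)/s;y=(cy+r*np.sin(t)+.16)/s
            v=cv2.remap(G,y.astype(np.float32)[None],x.astype(np.float32)[None],cv2.INTER_LINEAR)[0]
            d=np.diff(cv2.GaussianBlur(v[None],(0,0),2)[0]);i=np.argmax(d);out.append((cx+(r[i]+.00025)*np.cos(t),cy+(r[i]+.00025)*np.sin(t)))
        return np.array(out)
    E=edge(.6215,-.0865)
    def res(p):
        t=p[2]+np.arange(8)*np.pi/4;return ((E-p[:2])@np.stack([np.cos(t),np.sin(t)])).max(1)*1e3-p[3]
    for a0 in(-5,5,15,25):
        r=least_squares(res,[.6215,-.0865,np.radians(a0),42],loss="soft_l1",x_scale=[.01,.01,.1,1]);print(n,r.x[:2].round(4),round(np.degrees(r.x[2]),1),round(r.x[3],1),round(r.cost,1))
run()
E
python3 y.py
```

```text
scene [ 0.6228 -0.0856] 11.8 43.9 36.1
scene [ 0.623  -0.0857] 12.4 44.0 36.0
scene [ 0.623  -0.0857] 13.6 44.0 35.9
scene [ 0.623  -0.0857] 13.6 44.0 35.9
top [ 0.6185 -0.0867] 13.7 42.3 7.8
top [ 0.6185 -0.0867] 13.7 42.3 7.8
top [ 0.6185 -0.0867] 13.7 42.3 7.8
top [ 0.6185 -0.0867] 13.7 42.3 7.8[ WARN:0@1.277] global loadsave.cpp:1063 imwrite_ Unsupported depth image for selected encoder is fallbacked to CV_8U.
```

```bash
python3 -m jog '[{"gripper":1,"dx":-0.02,"dy":0,"dz":0.05,"rx":0,"ry":0,"rz":0},{"gripper":1,"dx":-0.02,"dy":0,"dz":0.1,"rx":0,"ry":0,"rz":0},{"gripper":1,"dx":-0.02,"dy":0,"dz":0.13,"rx":0,"ry":0,"rz":0},{"gripper":1,"dx":-0.02,"dy":0,"dz":0.13,"rx":0,"ry":0,"rz":0},{"gripper":1,"dx":-0.02,"dy":0,"dz":0.13,"rx":0,"ry":0,"rz":0}]'
python3 - <<'E'
from h import *
c=read_camera("scene")
for l in("torch_rest","charcoal_block","flux_jar","crucible_dish","bench_block"):
    for d in cut_out("scene",l):
        if d["conf"]<.5: continue
        w=world(c,d["mask"]); print(l,round(d["conf"],2),np.percentile(w,[3,50,97],axis=0).round(3).tolist())
a=dict(np.load("scene.npz"))["pixels"];diff=np.abs(a.astype(int)-c["pixels"]).max(2).astype(np.uint8)
cv2.imwrite("pics/end.png",np.hstack([c["pixels"][80:400,50:430],cv2.merge([cv2.min(diff*3,255) if 0 else cv2.convertScaleAbs(diff,alpha=2)]*3)[80:400,50:430]]))
E
```

```text
t: 11.4
eef_pos: [0.4549, -0.0834, 0.2056]
tool_rot: [0.013, 0.807, 0.017, -0.591]
contact_force: [0.7, 0.5, 0.1]
gripper_width: -0.001
torch_rest 0.95 [[0.581, -0.125, 0.003], [0.625, -0.083, 0.017], [0.656, -0.046, 0.083]]
torch_rest 0.86 [[0.302, -0.269, 0.009], [0.346, -0.213, 0.064], [0.406, -0.156, 0.116]]
torch_rest 0.73 [[0.406, -0.017, 0.002], [0.456, 0.028, 0.064], [0.504, 0.107, 0.116]]
charcoal_block 0.81 [[0.741, -0.101, 0.03], [0.774, -0.049, 0.055], [0.798, -0.005, 0.058]]
flux_jar 0.68 [[0.624, 0.093, 0.009], [0.656, 0.115, 0.052], [0.666, 0.135, 0.067]]
crucible_dish 0.96 [[0.64, -0.329, 0.005], [0.664, -0.306, 0.022], [0.703, -0.265, 0.034]]
bench_block 0.76 [[0.497, -0.37, 0.005], [0.537, -0.337, 0.02], [0.565, -0.306, 0.023]]
```

View pics/end.png

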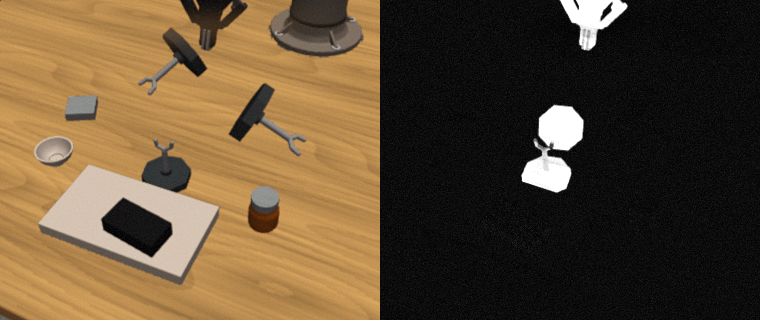

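The picture shows the rest standing at (165,170), with its foot at the board's edge. In the difference image only the rest and the arm have changed.

```bash
python3 -c "
from station import *
print(hand_in())"
```

```text
the job is handed in; nothing more can be done
None
```

The torch rest is standing upright on its foot against the edge of the soldering board that faces the robot, and I have handed the job in. I used the smallest of the three rests. The fingers pushed the upper part of its foot until it fell onto its base. I then shut the gripper and slid the rest along the bench to the board. The last move ended at 11.4 s.

- **Contact:** the last push, at about 27 N, no longer moved the foot, so it is pressed against the edge. The cameras put the front of the foot at x ≈ 0.665 m and the edge at about 0.666 m.
- **Bystanders:** a before-and-after picture comparison shows that only the rest and the arm moved.
- **Robot:** it is clear of everything. The highest force I read at the end of a move was about 33 N.
- **Not flush:** the foot touches at a corner. It is turned about 11° from flush with the edge, which leaves roughly 2–3 mm of gap at the middle of its flat side. Two further pushes to square it up did not turn it noticeably.
- **Disagreements:** my first angle estimates for the foot ranged from 8° to 17°, but a finer fit gave about 13.6° in both cameras. The two cameras still differ by about 4 mm on where its centre is.

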